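Weigh a box of amber on the pan balance

TASK

Find the weight of the black box of amber on the left pan of the balance: stand brass weights from the board on the empty right pan until the beam is level and the red pointer rests inside the green band. Set the weights down gently and upright, don't let them drop, and leave the ones you do not need standing on their board. Do not touch the box, and leave the other things on the bench where they are.

Things in the scene. Friction and masses are not known exactly. Their poses are not given: they have to be found in the camera images.
- beam (a joint): beam of the grey double-pan balance, rad: 0 = level, negative = left pan (box side) down, positive = right pan down. It tips 0.00128 rad per gram of difference between the pans, up to its stops at -0.17 and +0.17 (reached at about 130 g), and settles within 1.5 s. Where on a pan a thing stands makes no difference
- balance: fixed frame of the balance, 125 x 335 mm, origin under its centre on the table; x away from its front, y along the beam to the left pan; pan centres 130 mm left (+y) and right (-y) of it; the scale plate between the pans (88 mm wide) reaches 257 mm above the table
- pan_left_floor (a point): centre of the left pan's floor, where the box stands (axes as balance)
- pan_right_floor (a point): centre of the right pan's floor (axes as balance): a round steel pan, flat floor 73 mm in radius, rim 4.5 mm higher; floor 110 mm above the table when the beam is level, 22 mm higher or lower at the stops; empty at first; it sinks as it is loaded
- amber_box: open black box of amber pieces on the left pan, 84 x 95 x 47 mm, origin under its centre; its weight is not known, 190 to 320 g
- weight_board: flat wooden board with green felt top, 120 x 250 x 10 mm, fixed, origin under its centre; the four weights stand in a row along its y axis, 55 mm apart, in any order
- weight_50: brass weight, 50 g: upright cylinder 19 mm across and 18 mm high with a knob 12 mm across on top, 31 mm high in all; origin in the middle of its foot, z up
- weight_100: brass weight, 100 g: cylinder 24 mm across and 22 mm high with a knob 15 mm across, 38 mm in all; origin in the middle of its foot, z up
- weight_200: brass weight, 200 g: cylinder 30 mm across and 29 mm high with a knob 19 mm across, 48 mm in all; origin in the middle of its foot, z up
- weight_500: brass weight, 500 g: cylinder 41 mm across and 39 mm high with a knob 25 mm across, 64 mm in all; origin in the middle of its foot, z up
- loupe: black and silver folding loupe lying in front of the balance, 30 x 58 x 14 mm, not to be moved
- amber_lump: rough amber lump in front of the balance, 29 x 31 x 22 mm, not to be moved
- tweezers: steel tweezers lying nearest the robot, 13 x 115 x 10 mm, not to be moved
- mug: white dotted mug in front of the left pan, 78 x 114 x 93 mm, not to be moved
- pointer_tip (a point): tip of the red pointer that stands up from the middle of the beam, 149 mm above its pivot, in front of a white scale plate; it leans towards the heavier pan; the green band on the plate reaches 0.041 rad (6 mm at the tip) either side of level, 31 or 32 g of difference
Not all that is in view belongs to the job. What is shaped like the weight_200 but purple or turquoise is not meant.

How it is judged:
By the outcome, as a careful person would: the job done as asked, in the order asked, and still so for the second after the job is handed in, with the robot touching nothing.
It also fails if it takes over 70 s, if anything falls off the work surface, if the arm or the gripper's body presses on something with over 40 N, if the wrist force passes 120 N, or if a joint passes its speed limit or range.

ROBOT

A 6-joint arm with a two-finger parallel gripper is mounted at the origin on a cart in front of the work surface, level with it; the furniture and walls round the work are solid. World frame = base frame: x ahead of the robot, y to its left, z up, the work surface at z = 0. Lengths are in mm, angles in degrees, forces in N, time in s.
With the tool pointing down it reaches from about 350 to 850 mm from the base axis. Payload 8.1 kg.
Tool frame: the origin (TCP) lies where the fingers leave the gripper's body, on its centre line; the fingertips stand 73 mm ahead of it and the grasp point (between the pads) lies 54 mm ahead of it; z points along the fingers, y is the line along which they close (so a half turn about z gives the same grasp; the last joint's range is limited). The gripper opens to 85 mm and grips with 20 to 120 N. Pads are 22 mm wide; open, the fingers measure 114 mm over their backs; the gripper's body (76 mm by 85 mm) begins 54 mm behind the grasp point. The pads swing forward as they close: fully open they stand 13 mm farther back than shut.
Start: joints at [64.492, 7.471, 85.268, -0, 87.261, -4.893], TCP at [211.231, 561.593, 303.892] pointing down, gripper open.
Joint ranges: [-169.43, 169.43], [-51.17, 129.36], [1.28, 143.12], [-76.62, 256.62], [0, 156.53], [-152.29, 152.29]. Speed limits (degrees/s): [136.94, 136.94, 159.86, 180, 180, 180].

INTERFACE

Orientations are given as [roll, pitch, yaw] about the fixed x, y, z axes, in that order (R = Rz(yaw) Ry(pitch) Rx(roll)).
In Python, from bench import sense, optics, r gives the robot as it stands.
- The arm moves only by the tool servo_tool, never from a script. Its argument "plan" is a list that holds one entry, the list of rows, each a list of 5 numbers: the shift along the world's x, y, z in m, then the turn about the world's z in degrees, then the finger opening in m, from 0 to 0.0854. A call has 1 to 10 rows; each row shifts and turns the commanded pose from where the row before left it; what a row does not reach is not made up. A row lasts 1/10 s, in which the tool goes at most 50 mm and 8.59 degrees, less where a joint would pass 70% of its speed; a pose out of reach is approached as far as the arm can. A call is refused whole if a number of a shift passes 0.05 or a number of a turn 8.59, either way. A call with a gripper value outside its range is refused whole. The fingers move at their own pace and stop on an object; "force" is the grip in N (left out, the last holds). Time passes only in rows, so rows that do not move let the fingers close. It gives the time, the measured TCP pose, the force, the opening and the grip force at its end, in the units of the state.
- sense(): the state, without advancing time (a new reading comes with each control period).
- optics.snapshot(name): name is "scene" or "top" or "wrist"; returns a dict with "frame" (420x560x3 uint8, blue, green, red), "fx", "fy", "cx", "cy" (pixels), "cam_to_world" (4x4, takes a point from camera to world coordinates). Camera axes: x right, y down, z forward; pixel columns grow to the right and rows downward; lengths in mm; the calibration is good to about 2 mm. The wrist camera is an equidistant fisheye: a pixel r from the principal point sees the ray r / f radians off the axis. A picture is of the moment at which its call begins. There is no depth.
- r.hand_in(): hands the job in; it is judged then, once.
The state is a dict: "time": time; "joint_pos": joint angles; "qd": joint speeds; "joint_efforts": joint torques, N m; "tool_pos": TCP position; "tcp_rot": TCP orientation; "ft_force": force on the tool from outside, world axes, zero at the start; "wrist_torque": the same for the moment, N m; "finger_gap": finger opening in mm; "grip_force": force on a finger pad.
Only numpy, scipy, OpenCV 4.12 (cv2) and the standard library are available. Lean on these libraries where they do the work, as an engineer would, in place of code of your own. Each camera call takes 0.05 s, during which the arm holds its last target. There are 200 camera calls.

## Working session

There is one attempt and no reset: what is moved stays moved. The work goes in short steps, Python scripts to look and compute and a tool call to move; the robot and the scene stay as the last step left them, time stands still between calls to the robot, and variables do not carry over. Pictures are saved under pics/ and viewed, at most 10 in all, crops included, and the job is handed in when it is done.

Besides the shell and the picture viewer there is one more tool, called as name([rows], argument=value, ...), one row to a line, values as JSON. servo_tool: Moves the arm, as the interface text tells. Its arguments: {"type":"object","properties":{"plan":{"type":"array"},"force":{"type":"number"}},"required":["plan"]}

```bash
mkdir -p pics; cat > h.py <<'E'
import numpy as np, cv2
from bench import sense, optics, r
def ray(s,u,v):
    T=np.array(s["cam_to_world"]);d=T[:3,:3]@np.array([(u-s["cx"])/s["fx"],(v-s["cy"])/s["fy"],1]);return T[:3,3],d
def onz(s,u,v,z):
    o,d=ray(s,u,v);return o+d*(z-o[2])/d[2]
def proj(s,p):
    T=np.array(s["cam_to_world"]);q=T[:3,:3].T@(np.array(p)-T[:3,3]);return s["cx"]+s["fx"]*q[0]/q[2],s["cy"]+s["fy"]*q[1]/q[2]
E
python3 - <<'E'
from h import *
import pickle
for n in("scene","top"):
    s=optics.snapshot(n);pickle.dump(s,open(n+".pkl","wb"));cv2.imwrite(f"pics/{n}0.png",cv2.resize(s["frame"],None,fx=1.42,fy=1.42))
    print(n,s["fx"],np.round(s["cam_to_world"],2).tolist())
print(sense())
E
```

```text
scene 420.169983687123 [[0.89, -0.3, 0.34, 105.81], [-0.45, -0.55, 0.7, -917.71], [-0.02, -0.78, -0.63, 895.01], [0.0, 0.0, 0.0, 1.0]]
top 480.43997931124596 [[-0.01, -0.99, 0.13, 287.69], [-1.0, 0.01, 0.0, -96.65], [-0.0, -0.13, -0.99, 1729.5], [0.0, 0.0, 0.0, 1.0]]
{'time': 0.1, 'joint_pos': array([ 6.44939058e+01,  7.51380257e+00,  8.53237567e+01, -1.60276565e-04,
        8.72619033e+01, -4.89240180e+00]), 'qd': array([ 0.16688645,  0.00975961, -0.11164452, -0.06213322, -0.07554326,
       -0.06168791]), 'joint_efforts': array([ 1.24764782e-03, -5.70960760e+01, -5.01934218e+01, -2.31853401e-04,
        8.51502962e-03,  6.28824591e-05]), 'tool_pos': array([211.04836671, 561.25101194, 302.91085378]), 'tcp_rot': array([-1.79900886e+02, -8.32315030e-03,  1.59386308e+02]), 'ft_force': array([ 0.51394176, -0.42765227,  0.55282911]), 'wrist_torque': array([0.0390152 , 0.0184178 , 0.03901056]), 'grip_force': 0.0, 'finger_gap': 85.25668545719165}
```

View pics/scene0.png

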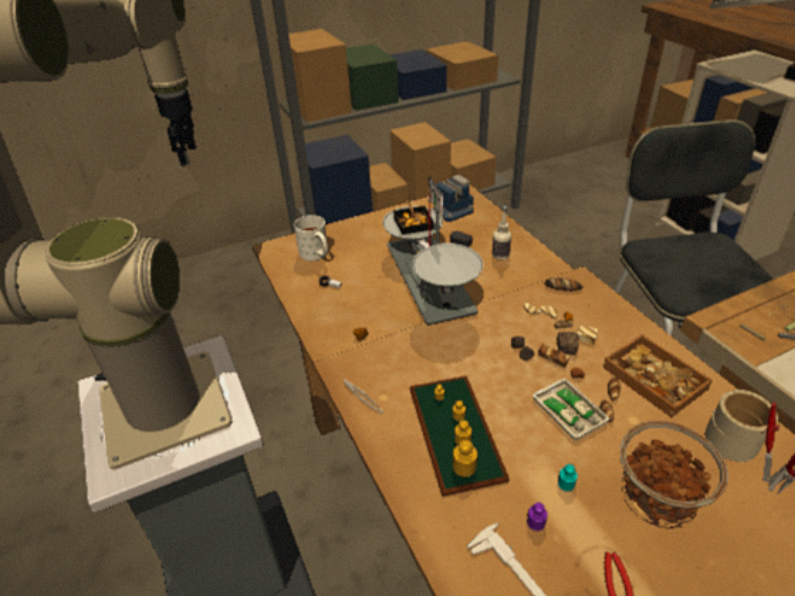

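View pics/top0.png

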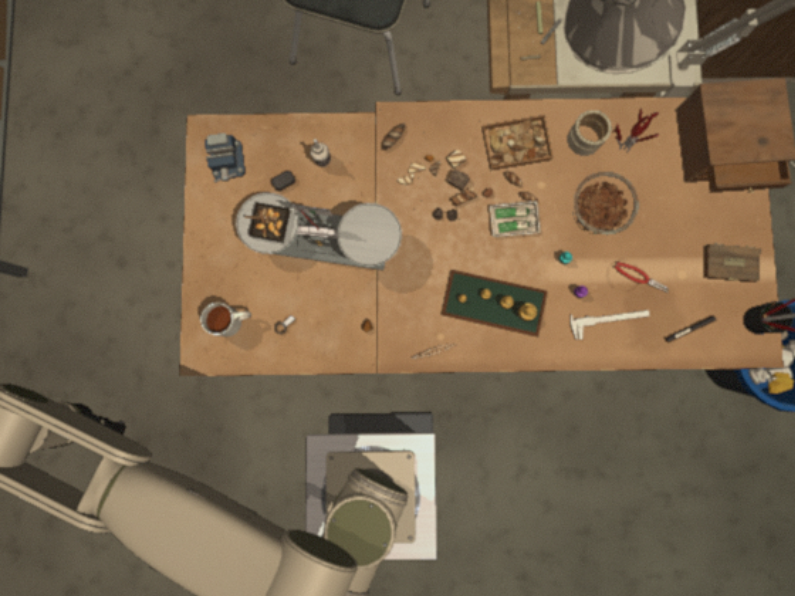

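Scene shows brass weights at (440,392), (459,409), (464,430) and (465,459), with the turquoise (568,477) and purple (537,516) decoys off the board. The right pan is at (447,264). In the top view the weights are at (462,298), (486,294), (506,301) and (529,311), and the pan is at (368,233). Next I'll measure them and check in one crop.

```bash
python3 - <<'E'
from h import *
import pickle
S={n:pickle.load(open(n+".pkl","rb")) for n in("scene","top")}
rois={"scene":(285,260,370,350),"top":(305,185,395,242)}
C={}
for n,(x0,y0,x1,y1) in rois.items():
    im=S[n]["frame"];hsv=cv2.cvtColor(im,cv2.COLOR_BGR2HSV)
    m=cv2.inRange(hsv,(15,120,90),(35,255,255));k=np.zeros_like(m);k[y0:y1,x0:x1]=255;m&=k
    cnt,_,st,ce=cv2.connectedComponentsWithStats(m)
    C[n]=[(np.round(c,1).tolist(),s.tolist()) for c,s in zip(ce[1:],st[1:]) if s[4]>8]
    for c,s in C[n]: print(n,c,s, np.round(onz(S[n],*c,28)).tolist())
a=S["scene"]["frame"][255:350,280:365];b=S["top"]["frame"][180:245,300:395];cc=S["scene"]["frame"][115:225,260:350]
cv2.imwrite("pics/crop1.png",np.hstack([cv2.resize(q,(int(q.shape[1]*400/q.shape[0])//2*1,int(200)),interpolation=3) if 0 else cv2.resize(q,(266,300),interpolation=cv2.INTER_CUBIC) for q in(a,b,cc)]))
# pan: bright grey ellipse in top
for (u,v) in [(368/1.42,233/1.42)]:
    print("pan",onz(S["top"],u,v,132))
hsv=cv2.cvtColor(S["top"]["frame"],cv2.COLOR_BGR2HSV);m=cv2.inRange(hsv,(0,0,110),(179,45,255));k=np.zeros_like(m);k[135:195,232:290]=255;m&=k
c=max(cv2.findContours(m,0,1)[0],key=cv2.contourArea);print(cv2.minEnclosingCircle(c),cv2.fitEllipse(c),[np.round(onz(S["top"],*cv2.fitEllipse(c)[0],z)) for z in(132,137)])
# board corners
for n in S:
    pass
E
```

```text
scene [331.9, 302.0] [285, 260, 85, 90, 3965] [492.0, -344.0, 28.0]
scene [309.0, 275.6] [306, 270, 7, 11, 59] [484.0, -238.0, 28.0]
scene [325.9, 311.8] [319, 282, 17, 54, 579] [463.0, -363.0, 28.0]
top [373.6, 199.3] [371, 196, 7, 7, 17] [517.0, -409.0, 28.0]
top [375.6, 227.7] [338, 200, 57, 42, 569] [416.0, -412.0, 28.0]
top [307.8, 205.3] [305, 204, 7, 4, 13] [499.0, -174.0, 28.0]
top [342.0, 206.9] [339, 204, 7, 7, 40] [492.0, -295.0, 28.0]
top [325.4, 209.7] [323, 207, 6, 6, 27] [482.0, -236.0, 28.0]
top [357.0, 212.3] [353, 208, 9, 9, 64] [471.0, -348.0, 28.0]
top [371.6, 219.2] [366, 213, 12, 13, 122] [446.0, -399.0, 28.0]
top [310.2, 218.6] [309, 216, 3, 6, 9] [451.0, -181.0, 28.0]
top [329.0, 228.2] [325, 225, 9, 8, 26] [416.0, -247.0, 28.0]
top [308.4, 231.7] [305, 226, 8, 12, 36] [405.0, -174.0, 28.0]
top [333.4, 232.2] [330, 230, 6, 5, 10] [402.0, -262.0, 28.0]
top [319.3, 238.1] [311, 234, 17, 8, 45] [382.0, -212.0, 28.0]
pan [629.15530367  -6.87139885 132.        ]
((255.4253692626953, 168.80596923828125), 27.39021873474121) ((257.5856628417969, 166.2471466064453), (42.30537414550781, 49.807945251464844), 60.11082458496094) [array([622.,  -2., 132.]), array([621.,  -2., 137.])]
```

View pics/crop1.png

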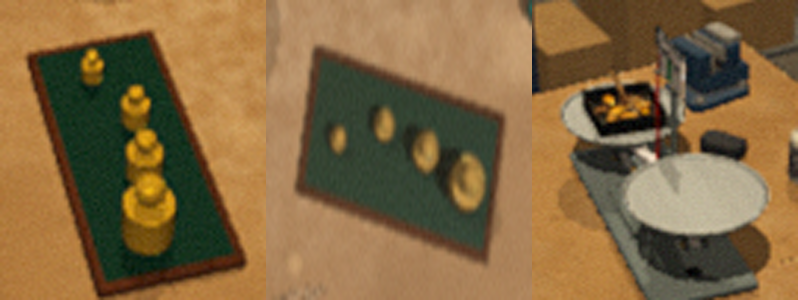

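Brass sizes grow along the row: 50, 100, 200, 500 g (left to right in the top crop). The decoys are off the board. The 200 is at about (471,-348), so I'll start with it and close the fingers across the row (yaw about 77).

servo_tool([
  [[0.006,-0.02,0,-8,0.06],[0.012,-0.045,0,-8,0.06],[0.012,-0.045,0,-8,0.06],[0.012,-0.045,0,-8,0.06],[0.012,-0.045,0,-8,0.06],[0.012,-0.045,0,-8,0.06],[0.012,-0.045,0,-8,0.06],[0.012,-0.045,0,-8,0.06],[0.012,-0.045,0,-8,0.06],[0.012,-0.045,0,-8,0.06]],
], force=25)

```text
time: 1.1
tool_pos: [325.0, 134.9, 303.7]
tcp_rot: [180.0, -0.0, 79.1]
ft_force: [1.4, 0.2, 0.1]
finger_gap: 60.1
grip_force: 0.0
```

servo_tool([
  [[0.014,-0.045,0,-2,0.055],[0.014,-0.045,0,0,0.055],[0.014,-0.045,0,0,0.055],[0.014,-0.045,0,0,0.055],[0.014,-0.045,0,0,0.055],[0.014,-0.045,0,0,0.055],[0.014,-0.045,0,0,0.055],[0.014,-0.045,0,0,0.055],[0.014,-0.045,0,0,0.055],[0.014,-0.045,0,0,0.055]],
])

```text
time: 2.1
tool_pos: [465.3, -315.4, 303.3]
tcp_rot: [-180.0, -0.0, 77.4]
ft_force: [1.3, 1.5, 1.5]
finger_gap: 54.9
grip_force: 0.0
```

servo_tool([
  [[0.006,-0.033,-0.03,0,0.05],[0,0,-0.04,0,0.05],[0,0,-0.03,0,0.05],[0,0,0,0,0.05],[0,0,0,0,0.05]],
])

```text
time: 2.6
tool_pos: [470.9, -346.1, 203.7]
tcp_rot: [-179.9, -0.0, 77.4]
ft_force: [0.3, -0.3, 0.7]
finger_gap: 50.1
grip_force: 0.0
```

```bash
cat >> h.py <<'E'
def fish(s,u,v,z):
    T=np.array(s["cam_to_world"]);a=np.array([u-s["cx"],v-s["cy"]]);rr=np.hypot(*a);t=rr/s["fx"]
    d=T[:3,:3]@np.r_[a/max(rr,1e-9)*np.sin(t),np.cos(t)];o=T[:3,3];return o+d*(z-o[2])/d[2]
E
python3 - <<'E'
from h import *
import pickle
s=optics.snapshot("wrist");pickle.dump(s,open("wrist.pkl","wb"));cv2.imwrite("pics/wrist1.png",s["frame"])
print(sense()["tool_pos"],s["fx"],np.round(s["cam_to_world"],2).tolist())
E
```

```text
[ 471.77569415 -346.6463159   205.51683945] 325.19226210127806 [[0.98, -0.21, -0.07, 490.71], [-0.22, -0.92, -0.32, -264.43], [-0.0, 0.33, -0.95, 274.32], [0.0, 0.0, 0.0, 1.0]]
```

View pics/wrist1.png

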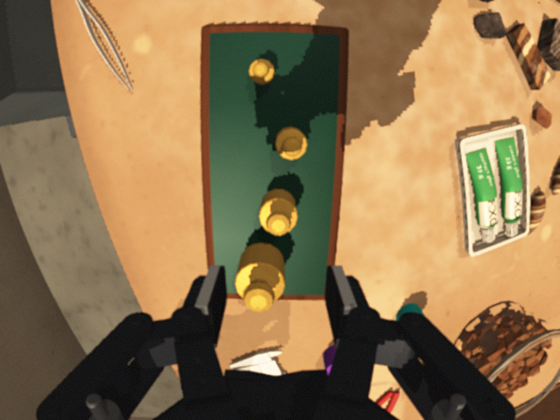

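The wrist view shows the knob tops at 50: (262,69), 100: (292,141), 200: (279,224), 500: (258,299).

```bash
python3 - <<'E'
from h import *
import pickle
s=pickle.load(open("wrist.pkl","rb"))
for u,v,z in[(262,69,41),(292,141,48),(279,224,58),(258,299,74)]: print(np.round(fish(s,u,v,z),1))
E
```

```text
[ 486.7 -237.    41. ]
[ 496.  -291.4   48. ]
[ 474.6 -345.9   58. ]
[ 448.  -394.5   74. ]
```

servo_tool([
  [[0.002,0,-0.03,0,0.05],[0,0,-0.04,0,0.05],[0,0,-0.025,0,0.05],[0,0,-0.014,0,0.05],[0,0,-0.004,0,0.05],[0,0,0,0,0.05],[0,0,0,0,0.02],[0,0,0,0,0.02],[0,0,0,0,0.02],[0,0,0,0,0.02]],
], force=25)

```text
time: 3.65
tool_pos: [474.3, -347.4, 93.3]
tcp_rot: [179.8, 0.1, 77.4]
ft_force: [-1.2, 1.3, 5.3]
finger_gap: 28.6
grip_force: 24.4
```

servo_tool([
  [[0,0,0.01,0,0.02],[0,0,0.03,0,0.02],[0,0,0.04,0,0.02],[0,0,0.04,0,0.02],[0,0,0.04,0,0.02],[0,0,0.02,0,0.02],[0,0,0,0,0.02]],
])

```text
time: 4.35
tool_pos: [474.8, -347.7, 276.8]
tcp_rot: [179.5, 0.2, 77.4]
ft_force: [0.4, -0.1, -1.7]
finger_gap: 28.7
grip_force: 25.3
```

```bash
python3 - <<'E'
from h import *
import pickle
S={n:pickle.load(open(n+".pkl","rb")) for n in("scene","top")}
for n,roi in(("scene",(285,170,345,202)),("top",(236,140,286,192))):
    s=S[n]
    f=s["frame"];x0,y0,x1,y1=roi
    m=cv2.inRange(cv2.cvtColor(f,cv2.COLOR_BGR2HSV),(0,0,90),(179,60,255));k=np.zeros_like(m);k[y0:y1,x0:x1]=255;m&=k
    c=max(cv2.findContours(m,0,1)[0],key=cv2.contourArea);h=cv2.convexHull(c)
    x,y,w,hh=cv2.boundingRect(h);print(n,(x,y,w,hh),[np.round(onz(s,x+w/2,y+hh/2,z)).tolist() for z in(132,137)])
    # eye: ellipse centres seen in the enlarged view
for n,u,v in(("scene",447,264),("top",368.5,233.5)): print(n,onz(S[n],u/1.42,v/1.42,136))
print([np.round(np.array(proj(S["top"],p))*1.42) for p in([628,-5,136],[555,-5,136],[701,-5,136],[628,68,136],[628,-78,136])])
f=S["scene"]["frame"][120:215,260:350];g=S["top"]["frame"][125:205,155:295]
cv2.imwrite("pics/bal.png",np.hstack([cv2.resize(f,(379,400),interpolation=2),cv2.resize(g,(420,400),interpolation=2)]))
print(sense()["tool_pos"],sense()["ft_force"],sense()["finger_gap"])
E
```

```text
scene (285, 170, 54, 32) [[623.0, -3.0, 132.0], [619.0, -9.0, 137.0]]
top (236, 143, 47, 47) [[621.0, -8.0, 132.0], [620.0, -8.0, 137.0]]
scene [627.68165582 -11.70977781 136.        ]
top [627.0696385   -8.27890949 136.        ]
[array([367., 233.]), array([367., 263.]), array([367., 203.]), array([336., 234.]), array([398., 233.])]
[ 474.75916293 -347.73541711  276.75642331] [ 0.44673558 -0.06823786 -1.72096463] 28.69716643467025
```

View pics/bal.png

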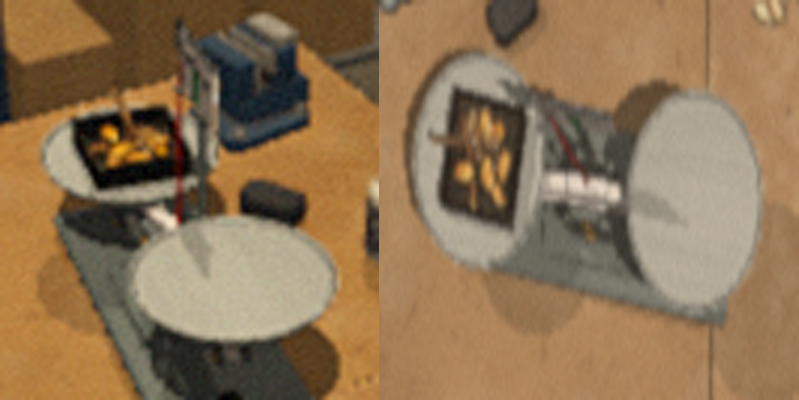

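The pan centre is at about (627,-9) and the plate is on its left. I'll put the 200 on the outer part at (620,-40).

servo_tool([
  [[0.008,0.017,0,0,0.02],[0.018,0.038,0,0,0.02],[0.018,0.038,0,0,0.02],[0.018,0.038,0,0,0.02],[0.018,0.038,0,0,0.02],[0.018,0.038,0,0,0.02],[0.018,0.038,0,0,0.02],[0.018,0.038,0,0,0.02],[0.012,0.024,0,0,0.02],[0,0,0,0,0.02]],
])

```text
time: 5.35
tool_pos: [619.4, -35.7, 268.8]
tcp_rot: [-179.9, -0.1, 77.6]
ft_force: [-1.2, 0.4, -1.3]
finger_gap: 28.4
grip_force: 25.3
```

servo_tool([
  [[0,0,-0.015,0,0.02],[0,0,-0.02,0,0.02],[0,0,-0.01,0,0.02],[0,0,-0.008,0,0.02],[0,0,-0.003,0,0.02],[0,0,0,0,0.02],[0,0,0,0,0.02]],
])

```text
time: 6.05
tool_pos: [619.7, -39.7, 215.8]
tcp_rot: [179.9, -0.0, 77.4]
ft_force: [-0.3, 0.8, -2.6]
finger_gap: 28.9
grip_force: 25.3
```

servo_tool([
  [[0,0,-0.002,0,0.02],[0,0,-0.002,0,0.02],[0,0,0,0,0.02],[0,0,0,0,0.02]],
])

```text
time: 6.45
tool_pos: [619.5, -39.4, 211.2]
tcp_rot: [180.0, -0.0, 77.4]
ft_force: [0.8, -0.7, 0.2]
finger_gap: 28.3
grip_force: 25.4
```

```bash
cat >> h.py <<'E'
def ft(n=8):
    a=[]
    for _ in range(n): optics.snapshot("top");a.append(sense()["ft_force"])
    return np.mean(a,0).round(2),np.std(a,0).round(2),sense()["tool_pos"].round(1),sense()["time"]
E
python3 - <<'E'
from h import *
print(ft(6))
s=optics.snapshot("scene");cv2.imwrite("pics/p1.png",cv2.resize(s["frame"][110:215,250:355],(600,600),interpolation=2))
E
```

```text
(array([ 0.97, -0.96,  0.37]), array([0.4 , 0.49, 0.28]), array([619.3, -39.4, 211. ]), 6.75)
```

View pics/p1.png

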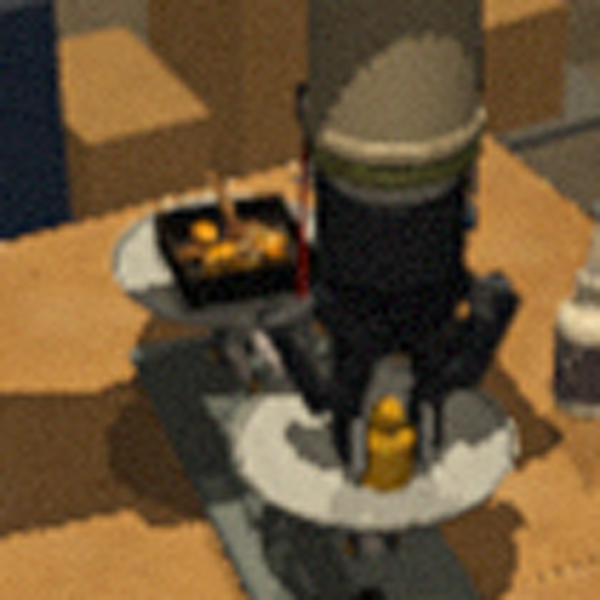

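The wrist crop shows the 200 upright on the right pan, and the force shows the pan carries it. Releasing slowly.

servo_tool([
  [[0,0,0,0,0.029],[0,0,0,0,0.032],[0,0,0,0,0.036],[0,0,0,0,0.042],[0,0,0,0,0.048],[0,0,0.01,0,0.05],[0,0,0.03,0,0.05],[0,0,0.04,0,0.05],[0,0,0.03,0,0.05]],
])

```text
time: 7.7
tool_pos: [619.5, -39.4, 324.2]
tcp_rot: [179.9, -0.0, 77.4]
ft_force: [0.7, 0.5, 0.5]
finger_gap: 50.3
grip_force: 0.0
```

servo_tool([
  [[-0.01,-0.025,0,0,0.05],[-0.018,-0.035,0,0,0.05],[-0.018,-0.04,0,0,0.05],[-0.018,-0.04,0,0,0.05],[-0.018,-0.04,0,0,0.05],[-0.018,-0.04,0,0,0.05],[-0.016,-0.025,0,0,0.05],[-0.008,-0.007,-0.03,0,0.05],[0,0,-0.03,0,0.05],[0,0,-0.02,0,0.05]],
])

```text
time: 8.7
tool_pos: [494.3, -291.8, 239.7]
tcp_rot: [-179.9, -0.0, 77.3]
ft_force: [0.1, -0.4, -0.2]
finger_gap: 49.4
grip_force: 0.0
```

```bash
python3 - <<'E'
from h import *
s=optics.snapshot("scene");q=optics.snapshot("top")
cv2.imwrite("pics/p2.png",np.hstack([cv2.resize(s["frame"][110:215,255:345],(450,525),interpolation=2),cv2.resize(q["frame"][130:200,225:290],(350,525),interpolation=2)]))
print(sense()["tool_pos"],sense()["tcp_rot"],sense()["time"])
E
```

```text
[ 493.63452777 -290.59018048  237.90396633] [-1.79700417e+02 -1.28268366e-01  7.73564413e+01] 8.8
```

View pics/p2.png

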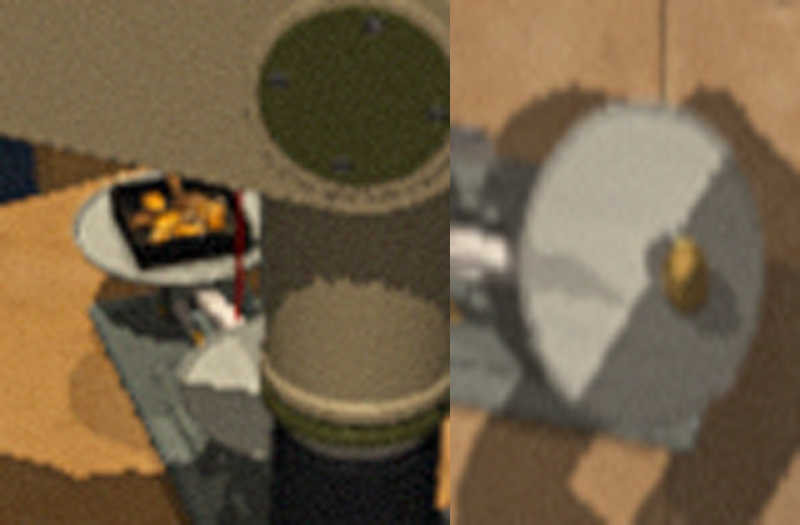

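The 200 stands on the pan, but the arm hides the pointer in the scene view. I'll compare the red pointer in the top view with its start position, where it was at the -0.17 stop.

```bash
cat >> h.py <<'E'
import pickle
def red(s,roi=(195,130,245,175)):
    x0,y0,x1,y1=roi;h=cv2.cvtColor(s["frame"],cv2.COLOR_BGR2HSV)
    m=cv2.inRange(h,(0,110,50),(8,255,255))|cv2.inRange(h,(168,110,50),(180,255,255))
    ys,xs=np.nonzero(m[y0:y1,x0:x1]);return np.c_[xs+x0,ys+y0]
E
python3 - <<'E'
from h import *
a=pickle.load(open("top.pkl","rb"));b=optics.snapshot("top")
for s in(a,b):
    p=red(s);print(len(p));print(sorted(p.tolist(),key=lambda q:q[1]))
pl=np.array([627,-9,0]);e=np.array([np.sin(np.radians(-7)),np.cos(np.radians(-7)),0])
c=pl+130*np.array([0.12,.993,0]);print(c)
for t in(-.17,-.1,0,.1): print(t,proj(a,c+np.array([0,0,100+149*np.cos(t)])-149*np.sin(t)*np.array([.12,.993,0])))
E
```

```text
10
[[215, 152], [216, 152], [216, 153], [217, 153], [217, 154], [218, 155], [219, 156], [220, 157], [221, 158], [222, 158]]
14
[[215, 150], [215, 151], [216, 152], [217, 153], [217, 154], [218, 154], [218, 155], [219, 155], [219, 156], [220, 157], [221, 157], [221, 158], [222, 158], [223, 159]]
[642.6  120.09   0.  ]
-0.17 (np.float64(208.91374515918625), np.float64(152.05842139483747))
-0.1 (np.float64(212.0895198398519), np.float64(152.29208820931026))
0 (np.float64(216.73177890773422), np.float64(152.72344603294792))
0.1 (np.float64(221.44425970371802), np.float64(153.26464126280857))
```

The pointer hardly moved, so the box is about 310–320 g. I'll add the 100.

servo_tool([
  [[0.002,-0.001,-0.03,0,0.045],[0,0,-0.045,0,0.045],[0,0,-0.04,0,0.045],[0,0,-0.025,0,0.045],[0,0,-0.01,0,0.045],[0,0,-0.002,0,0.045],[0,0,0,0,0.015],[0,0,0,0,0.015],[0,0,0,0,0.015],[0,0,0,0,0.015]],
])

```text
time: 9.85
tool_pos: [498.7, -293.4, 91.5]
tcp_rot: [179.8, 0.1, 77.4]
ft_force: [-0.2, 1.2, 6.4]
finger_gap: 22.4
grip_force: 25.0
```

servo_tool([
  [[0,0,0.01,0,0.015],[0,0,0.03,0,0.015],[0,0,0.04,0,0.015],[0,0,0.04,0,0.015],[0,0,0.04,0,0.015],[0,0,0.04,0,0.015],[0,0,0.02,0,0.015],[0,0,0,0,0.015]],
])

```text
time: 10.65
tool_pos: [498.6, -293.4, 314.8]
tcp_rot: [179.5, 0.2, 77.4]
ft_force: [-0.3, -0.6, -1.1]
finger_gap: 22.5
grip_force: 24.8
```

servo_tool([
  [[0.008,0.017,0,0,0.015],[0.016,0.038,0,0,0.015],[0.016,0.038,0,0,0.015],[0.016,0.038,0,0,0.015],[0.016,0.038,0,0,0.015],[0.016,0.038,0,0,0.015],[0.016,0.038,0,0,0.015],[0.014,0.035,0,0,0.015],[0.007,0.017,0,0,0.015],[0,0,0,0,0.015]],
])

```text
time: 11.65
tool_pos: [622.2, 7.0, 307.5]
tcp_rot: [-179.9, -0.0, 77.6]
ft_force: [0.4, -0.2, -1.3]
finger_gap: 22.5
grip_force: 24.8
```

servo_tool([
  [[0,0,-0.015,0,0.015],[0,0,-0.03,0,0.015],[0,0,-0.025,0,0.015],[0,0,-0.015,0,0.015],[0,0,-0.004,0,0.015],[0,0,0,0,0.015],[0,0,0,0,0.015]],
])

```text
time: 12.35
tool_pos: [622.9, 4.1, 221.3]
tcp_rot: [179.9, -0.0, 77.4]
ft_force: [0.0, -0.0, -1.3]
finger_gap: 22.8
grip_force: 24.8
```

```bash
python3 - <<'E'
from h import *
print(ft(4))
E
```

```text
(array([-0.18,  0.66, -0.42]), array([0.38, 0.35, 0.51]), array([622.9,   4.5, 221.3]), 12.55)
```

servo_tool([
  [[0,0,-0.004,0,0.015],[0,0,-0.003,0,0.015],[0,0,-0.002,0,0.015],[0,0,-0.002,0,0.015],[0,0,-0.002,0,0.015],[0,0,-0.002,0,0.015],[0,0,-0.002,0,0.015],[0,0,-0.002,0,0.015],[0,0,-0.002,0,0.015],[0,0,0,0,0.015]],
])

```text
time: 13.55
tool_pos: [622.1, 4.6, 198.5]
tcp_rot: [-180.0, 0.0, 77.4]
ft_force: [-0.8, 0.7, 0.3]
finger_gap: 22.8
grip_force: 24.8
```

```bash
python3 - <<'E'
from h import *
print(ft(6)); print(sense()["finger_gap"])
E
```

```text
(array([-0.1 , -0.12,  0.11]), array([0.23, 0.82, 0.56]), array([622.3,   4.6, 199. ]), 13.85)
22.50311187104237
```

servo_tool([
  [[0,0,-0.002,0,0.015],[0,0,-0.002,0,0.015],[0,0,-0.001,0,0.015],[0,0,0,0,0.015],[0,0,0,0,0.015],[0,0,0,0,0.015],[0,0,0,0,0.015]],
])

```text
time: 14.55
tool_pos: [622.2, 4.6, 193.9]
tcp_rot: [-180.0, 0.0, 77.4]
ft_force: [-0.7, 0.1, -0.7]
finger_gap: 22.4
grip_force: 24.9
```

```bash
python3 - <<'E'
from h import *
print(ft(6)); s=optics.snapshot("scene");q=optics.snapshot("wrist");
for t in (s,):
    p=red(t,(285,110,320,190));print(p.tolist())
cv2.imwrite("pics/p3.png",np.hstack([cv2.resize(s["frame"][110:215,250:355],(400,400),interpolation=2),cv2.resize(q["frame"],(400,400))]))
E
```

```text
(array([-0.58, -0.14,  0.17]), array([0.47, 0.3 , 0.69]), array([622.2,   4.6, 193.9]), 14.85)
[[302, 171], [302, 172]]
```

View pics/p3.png

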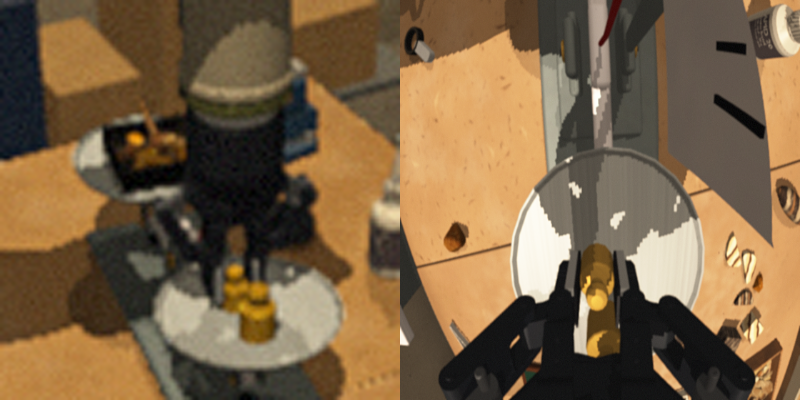

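The 100 is held upright on the pan beside the 200. Releasing slowly.

servo_tool([
  [[0,0,0,0,0.023],[0,0,0,0,0.026],[0,0,0,0,0.03],[0,0,0,0,0.036],[0,0,0,0,0.042],[0,0,0.01,0,0.045],[0,0,0.03,0,0.045],[0,0,0.04,0,0.045],[0,0,0.04,0,0.045],[0,0,0.03,0,0.045]],
])

```text
time: 15.95
tool_pos: [622.6, 4.6, 348.1]
tcp_rot: [179.8, -0.0, 77.4]
ft_force: [0.8, -0.5, -0.0]
finger_gap: 45.2
grip_force: 0.0
```

servo_tool([
  [[-0.03,0,0.01,0,0.045],[-0.045,0,0,0,0.045],[-0.045,0.01,0,0,0.045],[-0.045,0.03,0,0,0.045],[-0.045,0.04,0,0,0.045],[-0.025,0.045,0,0,0.045],[0,0.045,0,0,0.045],[0,0.045,0,0,0.045],[0,0.045,0,0,0.045],[0,0.04,0,0,0.045]],
])

```text
time: 16.95
tool_pos: [398.4, 296.5, 355.1]
tcp_rot: [179.9, -0.1, 77.4]
ft_force: [1.1, -0.7, 0.8]
finger_gap: 44.9
grip_force: 0.0
```

```bash
python3 - <<'E'
from h import *
print(ft(8)); s=optics.snapshot("scene");q=optics.snapshot("top")
a=pickle.load(open("scene.pkl","rb"));R=(285,110,320,190)
for t in(a,s): p=red(t,R);print(sorted(p.tolist(),key=lambda z:z[1]))
print(sorted(red(q).tolist(),key=lambda z:z[1]))
c=np.array([642.6,120,0]);e=np.array([.12,.993,0])
for t in(-.17,-.08,-.04,0,.04): print(t,np.round(proj(a,c+[0,0,100]),1),np.round(proj(a,c+np.array([0,0,100+149*np.cos(t)])-149*np.sin(t)*e),1))
cv2.imwrite("pics/p4.png",np.hstack([cv2.resize(s["frame"][110:215,255:345],(450,525),interpolation=2),cv2.resize(q["frame"][130:200,205:290],(350,288),interpolation=2) if 0 else cv2.resize(q["frame"][130:200,205:290],(350,525),interpolation=2)]))
E
```

```text
(array([-0.7 ,  0.25,  0.04]), array([1.79, 0.63, 0.27]), array([399.3, 293.3, 354.4]), 17.35)
[[302, 146], [302, 147], [301, 148], [302, 148], [301, 149], [302, 149], [301, 150], [302, 150], [301, 151], [302, 151], [302, 152], [301, 153], [302, 153], [301, 154], [302, 154], [301, 155], [302, 155], [301, 156], [302, 156], [301, 157], [302, 157], [302, 158], [302, 159], [302, 160], [302, 161], [302, 162], [302, 163], [302, 164], [302, 165], [302, 166], [302, 167], [303, 167], [302, 168], [303, 168], [301, 169], [302, 169], [303, 169], [301, 170], [302, 170], [302, 171], [302, 172]]
[[305, 137], [305, 139], [304, 140], [304, 143], [304, 144], [304, 145], [303, 146], [304, 146], [303, 147], [303, 148], [303, 149], [303, 150], [304, 150], [303, 151], [304, 151], [303, 152], [304, 152], [303, 153], [304, 153], [304, 154], [304, 155], [302, 156], [303, 156], [304, 156], [303, 157], [303, 158], [303, 159], [303, 160], [304, 160], [302, 161], [303, 161], [303, 162], [303, 163], [303, 164], [302, 165], [303, 165], [302, 166], [303, 166], [302, 167], [303, 167], [302, 168], [303, 168], [302, 169], [303, 169], [302, 170], [303, 170], [302, 171], [303, 171], [302, 172], [303, 172], [302, 173]]
[[220, 153], [221, 153], [220, 154], [221, 154], [222, 154], [221, 155], [222, 155], [222, 157], [223, 158], [223, 159], [224, 159]]
-0.17 [299.2 173.1] [295.9 130.6]
-0.08 [299.2 173.1] [297.4 132. ]
-0.04 [299.2 173.1] [298.1 132.8]
0 [299.2 173.1] [298.7 133.6]
0.04 [299.2 173.1] [299.4 134.5]
```

View pics/p4.png

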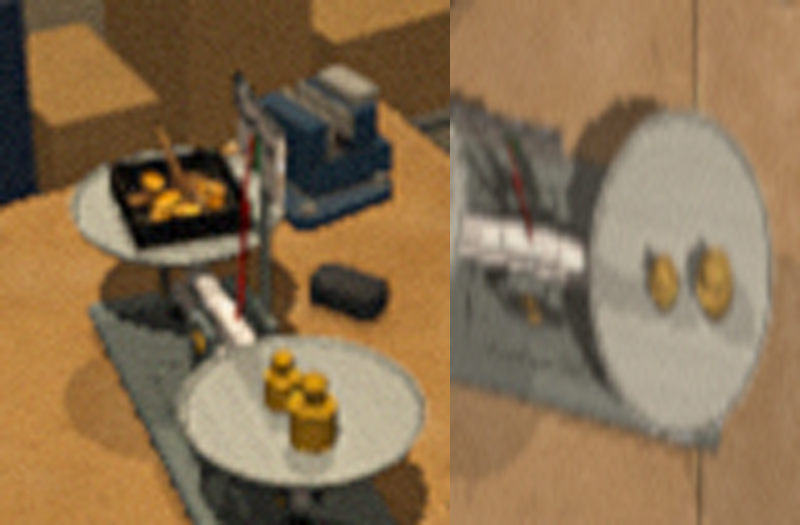

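Both weights stand upright and the pointer is near the green mark. I'll measure the angle from the pointer's slope in both cameras.

```bash
cat > m.py <<'E'
from h import *
e=np.array([.12,.993,0])
def line(s,roi,r0,r1):
    f=s["frame"].astype(float);w=np.clip(f[...,2]-np.maximum(f[...,0],f[...,1])-25,0,None)
    x0,y0,x1,y1=roi;ys=[];xs=[];W=[]
    for y in range(r0,r1):
        ww=w[y,x0:x1]
        if ww.sum()>20: xs.append((ww*np.arange(x0,x1)).sum()/ww.sum());ys.append(y);W.append(ww.sum())
    p=np.polyfit(ys,xs,1,w=np.sqrt(W));return p[0],np.polyval(p,(r0+r1)/2),len(ys)
def pred(s,t,c):
    a=np.array(proj(s,c+[0,0,115]));b=np.array(proj(s,c+np.array([0,0,100+149*np.cos(t)])-149*np.sin(t)*e));return (b-a)[0]/(b-a)[1]
E
python3 - <<'E'
from m import *
a={n:pickle.load(open(n+".pkl","rb")) for n in("scene","top")};c=np.array([642.6,120,0])
for n,roi,r0,r1 in(("top",(210,0,228,0),148,160),("scene",(298,0,309,0),138,170)):
    b=[optics.snapshot(n) for _ in range(3)]
    m=b[0].copy();m["frame"]=np.mean([k["frame"] for k in b],0)
    print(n,"start",line(a[n],roi,r0,r1),"now",line(m,roi,r0,r1),[(t,round(pred(a[n],t,c),3)) for t in(-.17,-.1,-.05,0,.05)])
E
```

```text
top start (np.float64(0.7065551710880428), np.float64(216.91243752402917), 1) now (np.float64(0.37822109603158455), np.float64(221.02448032984017), 3) [(-0.17, np.float64(1.384)), (-0.1, np.float64(1.084)), (-0.05, np.float64(0.86)), (0, np.float64(0.624)), (0.05, np.float64(0.376))]
scene start (np.float64(0.04130360888942908), np.float64(301.1365552253686), 30) now (np.float64(0.046118936577463306), np.float64(302.2304032863749), 30) [(-0.17, np.float64(0.084)), (-0.1, np.float64(0.056)), (-0.05, np.float64(0.035)), (0, np.float64(0.012)), (0.05, np.float64(-0.012))]m.py:9: RankWarning: Polyfit may be poorly conditioned
  p=np.polyfit(ys,xs,1,w=np.sqrt(W));return p[0],np.polyval(p,(r0+r1)/2),len(ys)
```

servo_tool([
  [[0,-0.03,0,0,0.045],[0,-0.04,0,0,0.045],[0,-0.045,0,0,0.045],[0.01,-0.045,0,0,0.045],[0.02,-0.04,0,0,0.045],[0.03,-0.03,-0.015,0,0.045],[0.03,-0.01,-0.02,0,0.045],[0,0,0,0,0.045],[0,0,0,0,0.045]],
])

```text
time: 18.65
tool_pos: [488.7, 53.9, 318.0]
tcp_rot: [-179.8, 0.0, 77.3]
ft_force: [0.1, -0.0, 0.3]
finger_gap: 44.9
grip_force: 0.0
```

```bash
python3 - <<'E'
from h import *
for _ in range(3): s=optics.snapshot("wrist")
pickle.dump(s,open("w2.pkl","wb"));f=s["frame"]
print(np.round(s["cam_to_world"],3)[:3].tolist(),sense()["tool_pos"])
# predicted pixel of tip
T=np.array(s["cam_to_world"])
def fp(p):
    q=T[:3,:3].T@(np.array(p)-T[:3,3]);t=np.arctan2(np.hypot(q[0],q[1]),q[2]);n=q[:2]/np.hypot(q[0],q[1]);return n*t*s["fx"]+[s["cx"],s["cy"]]
e=np.array([.12,.993,0]);c=np.array([642.6,120,0])
for t in(-.05,0,.05):print(t,fp(c+[0,0,100]),fp(c+np.array([0,0,100+149*np.cos(t)])-149*np.sin(t)*e))
x=int(min(max(fp(c+[0,0,200])[0]-120,0),320));y=int(min(max(fp(c+[0,0,200])[1]-90,0),240))
print("crop",x,y);cv2.imwrite("pics/w2.png",cv2.resize(f[y:y+180,x:x+240],(800,600),interpolation=2))
E
```

```text
[[0.976, -0.206, -0.071, 508.299], [-0.218, -0.922, -0.319, 136.465], [0.0, 0.327, -0.945, 390.251]] [488.75170914  54.90556    320.10032548]
-0.05 [419.78291124  97.91069598] [528.16234802  88.98727259]
0 [419.78291124  97.91069598] [528.65404911 102.71508242]
0.05 [419.78291124  97.91069598] [528.43938099 116.38603604]
crop 320 9
```

View pics/w2.png

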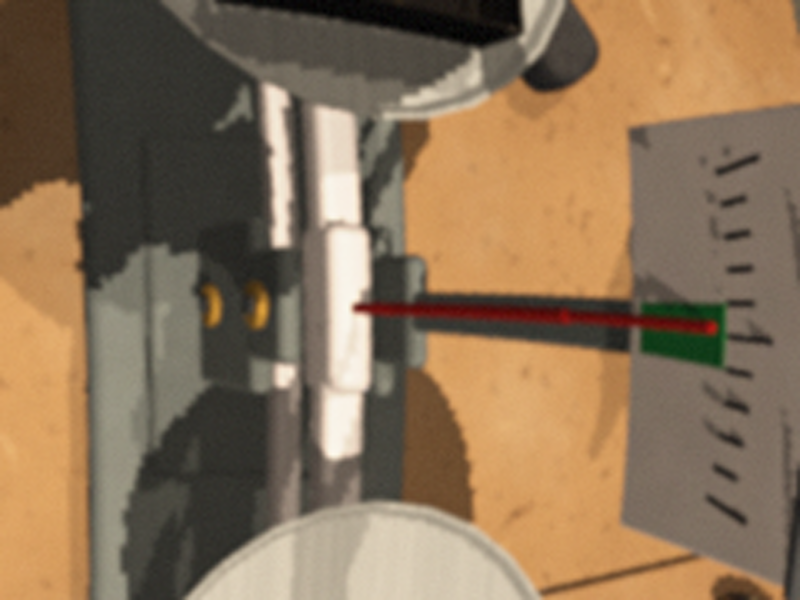

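The close view shows the pointer tip at crop (712,328). The green band spans rows 303–367, so the pointer is well inside it. Handing in.

```bash
python3 -c "
from bench import r
print(r.hand_in())"
```

```text
the job is handed in; nothing more can be done
None
```

The box weighs about 300 g, probably nearer 310 g: the 200 g and 100 g weights stand upright on the right pan, the pointer rests inside the green band just left of centre, the 50 g and 500 g were left on the board, and the job is handed in.

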